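Find the shaft flat and hold the coupling hub on it

ROBOT

A 6-joint arm with a two-finger parallel gripper is mounted at the origin on the work surface. World frame = base frame: x ahead of the robot, y to its left, z up, the work surface at z = 0. Lengths are in m, angles in rad, forces in N, time in s.
With the tool pointing down it reaches from about 0.275 to 0.725 m from the base axis. Payload 5.6 kg.
Tool frame: the origin (TCP) lies where the fingers leave the gripper's body, on its centre line; the fingertips stand 73 mm ahead of it and the grasp point (between the pads) lies 54 mm ahead of it (manip.tcp_to_grasp is the distance from the TCP to the grasp point, in m); z points along the fingers, y is the line along which they close (so a half turn about z gives the same grasp; the last joint's range is limited). The gripper opens to 85 mm and grips with 20 to 120 N. Pads are 22 mm wide; open, the fingers measure 114 mm over their backs; the gripper's body (76 mm by 85 mm) begins 54 mm behind the grasp point. The pads swing forward as they close: fully open they stand 13 mm farther back than shut.
Start: joints at [-0.934, 0.255, 0.108, 0, -1.424, -0.285], TCP at [0.19, -0.516, 0.304] pointing down, gripper open.
Joint ranges: [-2.95, 2.95], [-1.21, 1.97], [-1.09, 1.5], [-2.87, 1.71], [-2.94, -0.07], [-3.05, 3.05]. Speed limits (rad/s): [2.57, 2.57, 3.14, 3.14, 3.14, 3.14].

INTERFACE

Orientations are given as a unit quaternion [w, x, y, z].
In Python, from workcell import manip gives the robot as it stands. Calls block until the motion is done:
- manip.movep(position, orientation): joint-space move of the TCP to a pose.
- manip.movel(position, rotation=None, speed=0.15, f_stop=None): straight line of the TCP; rotation=None keeps the orientation; speed is the mean speed in m/s. With f_stop (N) it stops when the force on the tool has changed by that much, and returns True; else False.
- manip.set_joints(angles): joint-space move.
- manip.gripper_to(opening): finger opening in m; the grip force is fixed at half the most; returns when the fingers have stopped.
- manip.wait(seconds).
- manip.solve_ik(position, orientation): joint angles nearest the present ones, or None.
- manip.sense(): the state.
- manip.capture(name): name is "scene" or "top" or "wrist"; returns (picture, depth): 480x640x3 uint8, red, green, blue; 480x640 float32, m along the optical axis (not along the pixel's ray), 0 where there is no reading.
- manip.calibration(name): a dict with "vertical_fov" (degrees; the focal length in pixels is half the picture's height over the tangent of half this angle, whatever the lens; pixels are square), "cx", "cy" (the principal point, pixels), "rvec" (rotation vector, rad) and "tvec" (3), from world to camera coordinates, as OpenCV has them; the wrist camera has in their place "mount" (4x4, takes a point from camera to tool coordinates, whose origin is the TCP and whose axes are the flange's). Camera axes: x right, y down, z forward; pixel columns grow to the right and rows downward; lengths in m; the calibration is good to about 2 mm. A picture is of the moment at which its call begins: read the wrist's pose just before it. calibration takes no time and is no camera call.
A pose or a line that the arm cannot do raises manip.PlanningError and nothing moves.
- manip.finish_job(): hands the job in; it is judged then, once.
The state is a dict: "t": time; "joint_positions": joint angles; "joint_velocities": joint speeds; "joint_torque": joint torques, N m; "eef_pos": TCP position; "eef_rot": TCP orientation; "ft_force": force on the tool from outside, world axes, zero at the start; "wrist_torque": the same for the moment, N m; "finger_gap": finger opening in m; "gripper_force": force on a finger pad.
Only numpy, scipy, OpenCV 4.12 (cv2) and the standard library are available. Lean on these libraries where they do the work, as an engineer would, in place of code of your own. Each camera call takes 0.05 s, during which the arm holds its last target. There are 200 camera calls.

TASK

The gearmotor is getting its coupling hub: pinch the bare end of its shaft and turn it until the fingers feel the flat and the flat faces the hex-key slot in the guard ring. Then lower the taller coupling hub, the one with a set screw sticking out, upright and without forcing it over the shaft, its screw pointing at the slot and so lying on the flat, and hold it with its top face (between the lugs) level with the shaft's end, clear of the bearing boss below. Finish while still gripping and holding the hub there, ready for a colleague to tighten the screw, and leave the other things on the bench where they are.

Things in the scene. Friction and masses are not known exactly. Their poses are not given: they have to be found in the camera images.
- stand: Fixed gearmotor stand. Origin: centre of the underside of its 120 x 120 x 10 mm base plate, on the bench; z up, along the shaft's axis; x points from the shaft to the slot. Four pillars carry a 110 mm square plate, top at z = 100 mm; on it a guard ring around the shaft (inner diameter 84, outer 100 mm, rim at z = 122 mm) and the fixed bearing boss (diameter 26 mm, top at z = 104 mm).
- slot (a point): Middle of the hex-key slot, at the height of the guard ring's rim, 46 mm out from the shaft's axis: the one gap in the ring, 18 mm wide, cut through the wall down to the plate and open at the top.
- shaft: Steel output shaft, upright on the stand's axis, turns without stops about z; 0.04 N m of friction keeps it where it is left. Origin: on its axis at the top of the bearing boss. Diameter 16 mm, one flat along its whole length 4.5 mm from the axis (12.5 mm across flat and back). x points straight out of the flat, which starts 40 to 145 degrees counterclockwise from the slot, seen from above.
- shaft_flat (a point): Point in the middle of the flat's width, on the flat, 2 mm below the shaft's end; axes as the shaft's.
- shaft_end (a point): Centre of the shaft's top end: 42 mm above the bearing boss, 146 mm above the bench. The end has a 1.5 mm chamfer.
- hub: The hub to fit: upright aluminium cylinder, diameter 40 mm, 36 mm tall plus two lugs 4 mm high on top (at y = +14 and -14 mm, 10 x 9.5 mm). Through bore 17.5 mm, chamfered at the foot. 90 to 140 g. Origin: centre of its underside; z up; x points to its set screw. Grip it across its round side. Level with the shaft's end, its underside is 6 mm above the boss, 110 mm above the bench.
- hub_face (a point): Centre of the hub's top face (in the bore's mouth, between the lugs), 36 mm above its underside.
- hub_screw (a point): Outer end of the hub's dark set screw, a stub 8 mm in diameter standing 6 mm out of the hub's side, 26 mm from the axis, 7 mm above the underside. The screw's inner point (4 mm wide) reaches into the bore to 6 mm from the axis: the hub goes fully down the shaft only with the screw over the flat.
- mate_hub: Bystander: the other half of the coupling, same diameter 40 mm and lugs but only 24 mm tall, with a 10 mm bore and no screw sticking out. Origin at the centre of its underside.
- disc: Bystander: white plastic centre disc of the coupling, diameter 40 mm, 14 mm tall with a groove across. Origin at the centre of its underside.
- screwdriver: Bystander: black-handled screwdriver lying on the bench, about 200 mm long.
- battery: Bystander: black battery pack 75 x 36 x 34 mm with a yellow connector. Origin at the centre of its underside.
- drone_motor: Bystander: small round drone motor, diameter 34 mm, 34 mm tall. Origin at the centre of its underside.
- mug: Bystander: red mug, diameter 76 mm, 85 mm tall. Origin at the centre of its underside.
- standoff: Bystander: brass standoff on end, diameter 10 mm, 51 mm tall. Origin at the centre of its underside.
Mind the look-alikes: they are no part of the job. What is shaped like the hub but green or pink is not meant.

How it is judged:
On the way:
1. the fingers grip the bare shaft with its flat facing the slot within 12 degrees, the hub still off the shaft (contact force between the fingers and shaft above 2 N and angle between the x axis of shaft and the x axis of stand, either way round below 0.21 rad and x of shaft_flat in the frame of stand above 0 m and horizontal distance between hub and shaft above 0.05 m), for 0.2 s.
At the end, for the whole second after the job is handed in: Hub over the shaft, upright, still gripped; its top face level with the shaft's end within 3 mm; flat and set screw both facing the slot, and each other, within 12 degrees (angle between the x axis of each of shaft, hub and the x axis of stand, either way round below 0.21 rad and x of shaft_flat in the frame of stand above 0 m and angle between the x axis of hub and the x axis of shaft, either way round below 0.21 rad and x of hub_screw in the frame of stand above 0.02 m and horizontal distance between hub and shaft below 0.0025 m and z of hub in the frame of shaft between 0.003 and 0.009 m and angle between hub's own z axis and vertical below 0.09 rad and contact force between the fingers and hub above 3 N and linear speed of hub below 0.01 m/s); the arm keeps its last pose, push and grip.
It fails at once if a bystander is shifted by more than 40 mm (distance of any of mate_hub, disc, screwdriver, battery, drone_motor, mug, standoff from where it was at the start of the episode above 0.04 m).
It fails at once if the hub is rammed onto the shaft with more than 60 N (contact force between hub and shaft above 60 N).
It also fails if it takes over 54 s, if anything falls off the work surface, if the arm or the gripper's body presses on something with over 40 N, if the wrist force passes 120 N, or if a joint passes its speed limit or range.

## Working session

There is one attempt and no reset: what is moved stays moved. The work goes in short steps, each a Python script; the robot and the scene stay as the last script left them, time stands still between calls to the robot, and variables do not carry over. Pictures are saved under pics/ and viewed, at most 10 in all, crops included, and the job is handed in when it is done.

```bash
mkdir -p pics; ls; cat > h.py <<'E'
import numpy as np, cv2
from scipy.spatial.transform import Rotation as R
from workcell import manip
def K(c):
    f=240/np.tan(np.radians(c["vertical_fov"])/2); return f,c["cx"],c["cy"]
def pose(name):
    c=manip.calibration(name)
    if "mount" in c:
        s=manip.sense(); q=s["eef_rot"]; T=np.eye(4); T[:3,:3]=R.from_quat([q[1],q[2],q[3],q[0]]).as_matrix(); T[:3,3]=s["eef_pos"]
        return c,T@np.array(c["mount"])
    Rm=cv2.Rodrigues(np.array(c["rvec"],float))[0]; T=np.eye(4); T[:3,:3]=Rm.T; T[:3,3]=-Rm.T@np.array(c["tvec"]).ravel()
    return c,T
def ray(cT,uv,z):
    c,T=cT; f,cx,cy=K(c); uv=np.atleast_2d(np.asarray(uv,float))
    d=np.c_[(uv[:,0]-cx)/f,(uv[:,1]-cy)/f,np.ones(len(uv))]@T[:3,:3].T
    return T[:3,3]+d*((z-T[2,3])/d[:,2])[:,None]
def cloud(cT,depth):
    c,T=cT; f,cx,cy=K(c); v,u=np.mgrid[:480,:640]
    p=np.stack([(u-cx)/f*depth,(v-cy)/f*depth,depth],-1)
    return p@T[:3,:3].T+T[:3,3]
def quat(yaw): # tool down, tool y axis at angle yaw in world
    y=np.array([np.cos(yaw),np.sin(yaw),0]); z=np.array([0,0,-1.]); x=np.cross(y,z)
    q=R.from_matrix(np.c_[x,y,z]).as_quat(); return [q[3],q[0],q[1],q[2]]
def shot(name,png):
    cT=pose(name); im,d=manip.capture(name); cv2.imwrite("pics/"+png,im[:,:,::-1]); return cT,im,d
E
python3 - <<'E'
from h import *
import pickle
o={}
for n in("top","scene"):
    o[n]=shot(n,n+"0.png"); c,T=o[n][0]; print(n,c["vertical_fov"],T[:3,3].round(3),T[:3,2].round(3))
pickle.dump(o,open("o.pkl","wb")); print(manip.calibration("wrist"),manip.tcp_to_grasp,manip.sense())
E
```

```text
pics
top 45.91043764190414 [0.335 0.014 1.515] [ 0.164 -0.017 -0.986]
scene 44.90555653515736 [ 1.552 -0.447  0.868] [-0.746  0.34  -0.573]
{'vertical_fov': 70.32321956396851, 'cx': 316.17146845270327, 'cy': 238.02137234606178, 'mount': array([[-1.84747091e-04, -9.47866528e-01, -3.18667557e-01,
         8.21262634e-02],
       [ 9.99999821e-01, -3.56400924e-04,  4.80354668e-04,
        -4.32411360e-04],
       [-5.68885523e-04, -3.18667411e-01,  9.47866424e-01,
        -6.92006260e-02],
       [ 0.00000000e+00,  0.00000000e+00,  0.00000000e+00,
         1.00000000e+00]])} 0.0539 {'t': 0.1, 'joint_positions': array([-9.34427366e-01,  2.55666740e-01,  1.07119952e-01, -4.38743909e-04,
       -1.42387930e+00, -2.84589608e-01]), 'joint_velocities': array([ 0.00067525, -0.00222898,  0.00217584,  0.00077917, -0.00075072,
        0.0001083 ]), 'joint_torque': array([-1.14808008e-03, -3.87603343e+01,  2.38475007e+01,  5.37778482e+00,
       -3.75021802e-03,  7.15464552e-06]), 'eef_pos': array([ 0.18945582, -0.51599641,  0.30308918]), 'eef_rot': array([-1.67733247e-04, -1.74952302e-01,  9.84576549e-01,  8.26424627e-04]), 'ft_force': array([-0.79451955, -0.4376245 ,  0.26043142]), 'wrist_torque': array([0.01278269, 0.03804047, 0.02920097]), 'gripper_force': 0.0, 'finger_gap': 0.08540451302235609}
```

View pics/top0.png

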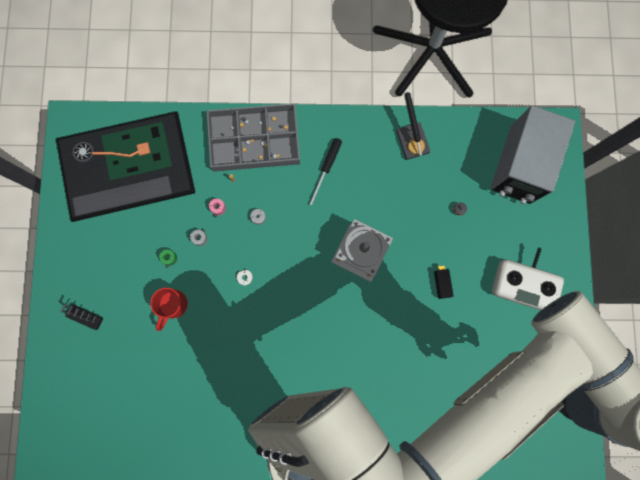

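View pics/scene0.png

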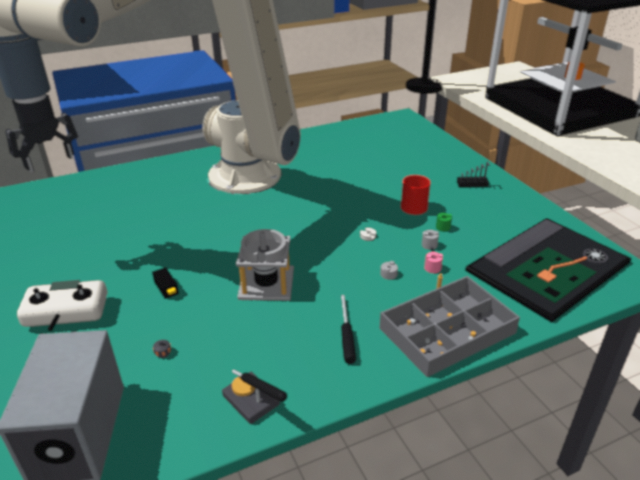

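The top view shows the stand at (363,248), and two grey hub candidates at (198,237) and (258,216). The pink one at (217,206) and the green one at (167,257) are look-alikes, the disc is at (244,277) and the brass standoff at (230,177). Next I measure the heights and make an enlarged crop.

```bash
python3 - <<'E'
from h import *
import pickle
o=pickle.load(open("o.pkl","rb"))
cT,im,d=o["top"]; P=cloud(cT,d)
for n,(u,v) in dict(A=(198,237),B=(258,216),pink=(217,206),green=(167,257),disc=(244,277),standoff=(230,177),mug=(168,303),sd=(325,170),bat=(443,282)).items():
    p=P[v-12:v+13,u-12:u+13].reshape(-1,3); q=p[p[:,2]>.01]
    print(n,ray(cT,(u,v),.03).round(3), 'zmax',np.percentile(q[:,2],[50,80,95,99]).round(3),'med',np.median(q,0).round(3))
u,v=363,248; p=P[v-50:v+50,u-50:u+50].reshape(-1,3); s=p[(p[:,2]>.09)&(p[:,2]<.17)]; print('stand',np.median(s,0).round(3),len(s))
top=s[s[:,2]<.11]; print(cv2.minAreaRect((top[:,:2]*1000).astype(np.float32)))
sh=s[s[:,2]>.135]; print('shaft',sh.mean(0).round(4),len(sh))
a=cv2.resize(im[170:290,150:310],None,fx=3.7,fy=3.7,interpolation=2); sc=o["scene"][1]
b=cv2.resize(sc[210:290,350:460],(592,444),interpolation=2)
a=cv2.resize(a,(400,300));b=cv2.resize(b,(400,300)); c=cv2.resize(im[208:288,310:417],(400,300),interpolation=2); e=cv2.resize(sc[220:305,220:333],(400,300),interpolation=2)
cv2.imwrite("pics/crop.png",np.vstack([np.hstack([a,b]),np.hstack([c,e])])[:,:,::-1])
E
```

```text
A [[0.562 0.308 0.03 ]] zmax [0.035 0.039 0.042 0.044] med [0.562 0.307 0.035]
B [[0.62  0.151 0.03 ]] zmax [0.023 0.026 0.03  0.419] med [0.622 0.155 0.023]
pink [[0.646 0.261 0.03 ]] zmax [0.034 0.038 0.043 1.515] med [0.645 0.263 0.034]
green [[0.508 0.387 0.03 ]] zmax [0.034 0.038 0.041 0.061] med [0.508 0.386 0.034]
disc [[0.458 0.184 0.03 ]] zmax [0.014 0.017 0.248 1.515] med [0.459 0.181 0.014]
standoff [[0.726 0.229 0.03 ]] zmax [0.029 0.041 0.048 0.05 ] med [0.755 0.229 0.029]
mug [[0.388 0.378 0.03 ]] zmax [0.053 0.082 0.087 0.562] med [0.385 0.39  0.053]
sd [[ 0.749 -0.026  0.03 ]] zmax [0.02  0.025 0.029 0.64 ] med [ 0.763 -0.029  0.02 ]
bat [[ 0.45  -0.338  0.03 ]] zmax [0.033 0.036 0.039 0.041] med [ 0.45  -0.338  0.033]
stand [ 0.528 -0.122  0.101] 1880
((530.8977661132812, -123.70198059082031), (109.4897232055664, 111.68150329589844), 63.815425872802734)
shaft [ 0.5301 -0.1242  0.1435] 31
```

View pics/crop.png

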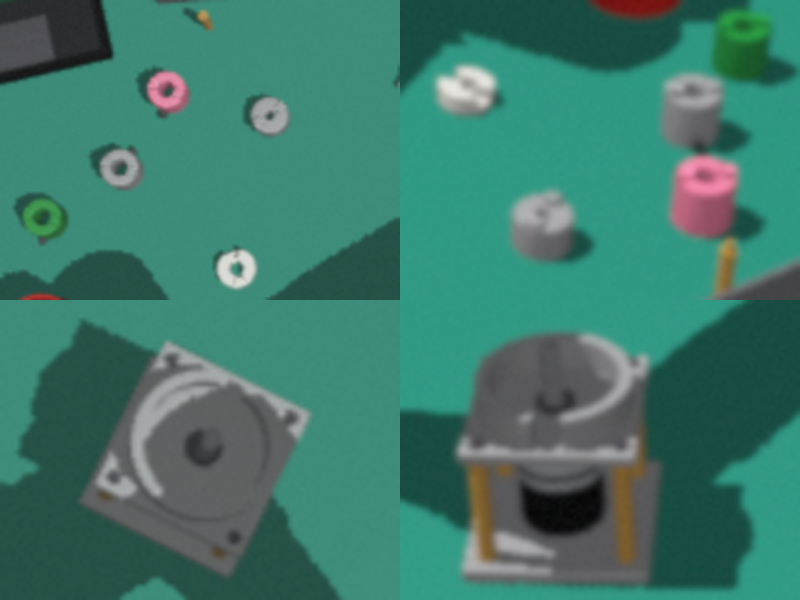

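The grey candidates are A at (198,237), about 36–40 mm tall with a dark screw stub showing in the scene crop, and B at (258,216), about 24 mm tall with a small bore and no stub. A is the hub and B is the mate hub. Now a close look at the stand with the wrist camera.

```bash
python3 - <<'E'
from h import *
import pickle
for x,y,z in [(.530,-.124,.2),(.562,.307,.1)]:
    for a in range(-90,271,30):
        j=manip.solve_ik([x,y,z],quat(np.radians(a))); print(a,None if j is None else np.round(j,2))
w=[]
ya=np.degrees(np.arctan2(-.124,.53))+90
for z in(.33,.245):
    js=[manip.solve_ik([.530,-.124,z],quat(np.radians(ya+k))) for k in(0,180)]
    k=int(np.argmin([abs(j[5]) for j in js])); t=manip.sense()["t"]; manip.movep([.530,-.124,z],quat(np.radians(ya+180*k)))
    w.append(shot("wrist",f"st{z}.png")); print(k,js[k],manip.sense()["t"]-t)
pickle.dump(w,open("w.pkl","wb"))
cv2.imwrite("pics/stand2.png",np.hstack([cv2.resize(i[1],(400,300)) if n==0 else cv2.resize(i[1][120:420,120:520],(400,300)) for n,i in enumerate(w)])[:,:,::-1])
E
```

```text
-90 [ 0.06  0.3  -0.1   0.   -1.17  1.51]
-60 [ 0.06  0.3  -0.1   0.   -1.17  2.04]
-30 [ 0.06  0.3  -0.1   0.   -1.17  2.56]
0 None
30 [ 0.06  0.3  -0.1   0.   -1.17 -2.68]
60 [ 0.06  0.3  -0.1   0.   -1.17 -2.15]
90 [ 0.06  0.3  -0.1   0.   -1.17 -1.63]
120 [ 0.06  0.3  -0.1   0.   -1.17 -1.1 ]
150 [ 0.06  0.3  -0.1   0.   -1.17 -0.58]
180 [ 0.06  0.3  -0.1   0.   -1.17 -0.06]
210 [ 0.06  0.3  -0.1   0.   -1.17  0.47]
240 [ 0.06  0.3  -0.1   0.   -1.17  0.99]
270 [ 0.06  0.3  -0.1   0.   -1.17  1.51]
-90 [ 0.74  0.56  0.03  0.   -1.05  0.83]
-60 [ 0.74  0.56  0.03  0.   -1.05  1.35]
-30 [ 0.74  0.56  0.03  0.   -1.05  1.87]
0 [ 0.74  0.56  0.03  0.   -1.05  2.4 ]
30 [ 0.74  0.56  0.03  0.   -1.05  2.92]
60 [ 0.74  0.56  0.03  0.   -1.05 -2.84]
90 [ 0.74  0.56  0.03  0.   -1.05 -2.31]
120 [ 0.74  0.56  0.03  0.   -1.05 -1.79]
150 [ 0.74  0.56  0.03  0.   -1.05 -1.27]
180 [ 0.74  0.56  0.03  0.   -1.05 -0.74]
210 [ 0.74  0.56  0.03  0.   -1.05 -0.22]
240 [ 0.74  0.56  0.03  0.   -1.05  0.3 ]
270 [ 0.74  0.56  0.03  0.   -1.05  0.83]
1 [ 0.05778109  0.23780945  0.15100988  0.         -1.48399676  1.28318693] 1.9333
1 [ 0.05778109  0.26867739 -0.02421168  0.         -1.27790726  1.28318693] 0.48340000000000005
```

View pics/stand2.png

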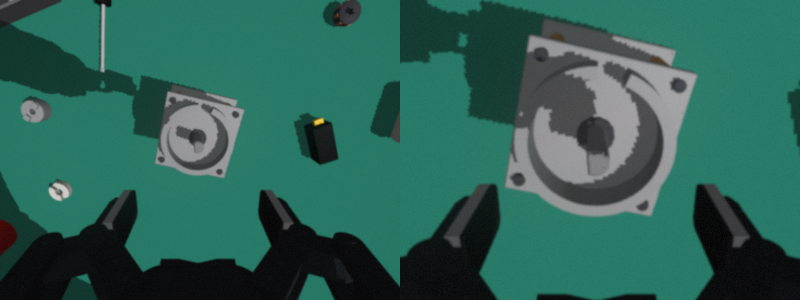

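The wrist view shows the stand, shaft in the middle at crop (595,137), and a possible slot gap near crop (628,78). I'll enlarge it to read the slot and flat.

```bash
python3 - <<'E'
from h import *
import pickle
w=pickle.load(open("w.pkl","rb"))
cT,im,d=w[1]; P=cloud(cT,d)
a=im[155:335,225:425]; cv2.imwrite("pics/z.png",cv2.resize(a,(800,720),interpolation=2)[::1,:,::-1][:600])
print(len(P))
# unwrap ring: project (centre c) at rim height, and occupancy by depth cloud
p=P[100:380,180:460].reshape(-1,3)
sh=p[(p[:,2]>.138)&(p[:,2]<.155)]; c=sh[:,:2].mean(0); print('shaft top',c,sh[:,2].mean(),len(sh), cv2.minEnclosingCircle((sh[:,:2]*1e3).astype(np.float32)))
r=np.hypot(*(p[:,:2]-c).T); an=np.degrees(np.arctan2(*(p[:,:2]-c).T[::-1]))%360
m=(r>.043)&(r<.049)
for k in range(0,360,10):
    s=m&(an>=k)&(an<k+10); print(k,s.sum(),np.median(p[s,2]).round(3) if s.any() else None,end='; ')
pl=p[(p[:,2]>.094)&(p[:,2]<.106)]; print(cv2.minAreaRect((pl[:,:2]*1e3).astype(np.float32)))
E
```

```text
480
shaft top [ 0.5296467  -0.12591805] 0.14449231065849027 589 ((528.23095703125, -124.4517822265625), 8.558547973632812)
0 224 0.121; 10 194 0.121; 20 138 0.121; 30 133 0.121; 40 133 0.121; 50 125 0.121; 60 1302 0.208; 70 800 0.204; 80 606 0.195; 90 248 0.121; 100 242 0.118; 110 248 0.117; 120 267 0.116; 130 275 0.115; 140 283 0.115; 150 282 0.115; 160 283 0.115; 170 286 0.116; 180 247 0.116; 190 181 0.121; 200 122 0.121; 210 94 0.121; 220 108 0.121; 230 106 0.121; 240 196 0.122; 250 117 0.121; 260 482 0.211; 270 912 0.208; 280 123 0.121; 290 133 0.121; 300 171 0.121; 310 223 0.12; 320 251 0.1; 330 182 0.099; 340 210 0.1; 350 253 0.12; ((528.0370483398438, -124.46857452392578), (110.48983764648438, 110.52584838867188), 63.764041900634766)
```

View pics/z.png

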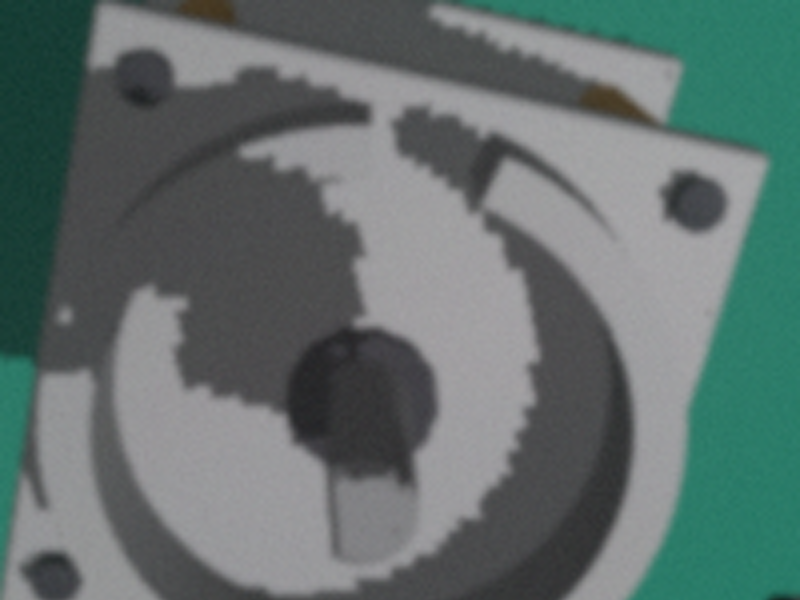

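The slot gap shows in depth at 320–350°, and the plate edges put stand x at about −26.2°. In the zoom the flat's straight edge is the left edge of the shaft end, at (330,480)–(335,555), so the flat faces about 79° in world. I'll pinch there and feel for it.

```bash
python3 - <<'E'
from h import *
import pickle
w=pickle.load(open("w.pkl","rb"))
for cT,im,d in w:
    P=cloud(cT,d)[100:380,180:460].reshape(-1,3); s=P[(P[:,2]>.1435)&(P[:,2]<.155)]
    s=s[np.hypot(s[:,0]-.528,s[:,1]+.1245)<.012]
    a=np.radians(np.arange(0,360,15)); D=np.c_[np.cos(a),np.sin(a)]; e=np.percentile((s[:,:2]-[.528,-.1245])@D.T,98.5,axis=0)
    print(len(s),dict(zip(range(0,360,15),(e*1e3).round(1))))
def st(m):
    s=manip.sense(); y=s["eef_rot"]; print(m,round(s["t"],2),'gap',round(s["finger_gap"]*1e3,2),'F',s["ft_force"].round(1),'M',s["wrist_torque"].round(2),'g',round(float(s["gripper_force"]),1),s["eef_pos"].round(4))
manip.gripper_to(.036)
q=quat(np.radians(259)); manip.movep([.528,-.1245,.235],q); st('above')
print(manip.movel([.528,-.1245,.190],speed=.08,f_stop=8)); st('down')
manip.gripper_to(.0); st('grip')
shot("wrist","grip.png")
E
```

```text
259 {0: np.float64(7.8), 15: np.float64(7.9), 30: np.float64(7.4), 45: np.float64(6.8), 60: np.float64(5.7), 75: np.float64(4.3), 90: np.float64(4.6), 105: np.float64(5.5), 120: np.float64(6.1), 135: np.float64(6.7), 150: np.float64(7.1), 165: np.float64(7.1), 180: np.float64(7.2), 195: np.float64(7.1), 210: np.float64(6.9), 225: np.float64(7.1), 240: np.float64(7.1), 255: np.float64(7.0), 270: np.float64(7.4), 285: np.float64(7.4), 300: np.float64(7.3), 315: np.float64(7.5), 330: np.float64(7.6), 345: np.float64(8.0)}
491 {0: np.float64(8.1), 15: np.float64(8.0), 30: np.float64(7.6), 45: np.float64(6.8), 60: np.float64(5.8), 75: np.float64(4.8), 90: np.float64(4.7), 105: np.float64(5.5), 120: np.float64(6.0), 135: np.float64(6.6), 150: np.float64(6.6), 165: np.float64(6.6), 180: np.float64(6.7), 195: np.float64(6.6), 210: np.float64(6.9), 225: np.float64(6.9), 240: np.float64(6.9), 255: np.float64(7.0), 270: np.float64(7.2), 285: np.float64(7.5), 300: np.float64(7.4), 315: np.float64(7.7), 330: np.float64(7.7), 345: np.float64(7.9)}
above 3.3 gap 35.77 F [ 0.7 -1.  -0. ] M [-0.01  0.01  0.01] g 0.0 [ 0.5276 -0.1245  0.2346]
False
down 4.01 gap 36.42 F [ 0.1 -0.   0.4] M [ 0.04 -0.   -0.01] g 0.0 [ 0.5283 -0.1246  0.1905]
grip 4.34 gap 11.2 F [-1.  -4.6  2. ] M [-1.47  0.36 -0.03] g 58.7 [ 0.5282 -0.1253  0.191 ]
```

```bash
cat >> h.py <<'E'
def st(m):
    s=manip.sense(); q=s["eef_rot"]; y=R.from_quat([q[1],q[2],q[3],q[0]]).as_matrix()[:,1]
    print(m,round(s["t"],2),'gap',round(s["finger_gap"]*1e3,2),'F',s["ft_force"].round(1),'M',s["wrist_torque"].round(2),'g',round(float(s["gripper_force"]),1),s["eef_pos"].round(4),'yaw',np.degrees(np.arctan2(y[1],y[0])).round(2))
C=np.array([.528,-.1245]); SLOT=-26.24
E
python3 - <<'E'
from h import *
st('start')
for n in np.linspace(79,SLOT,6)[1:]:
    a=np.radians(n); p=C-.00175*np.array([np.cos(a),np.sin(a)])
    manip.movep([*p,.190],quat(a+np.pi)); st(n)
manip.wait(.4); st('held')
shot("wrist","turned.png")
E
```

```text
start 4.39 gap 11.06 F [-1.5 -5.6  3.7] M [-1.61  0.39  0.  ] g 58.8 [ 0.5282 -0.1253  0.191 ] yaw -101.0
57.952 4.83 gap 10.79 F [-0.6  1.4  6. ] M [ 0.37  0.38 -0.04] g 59.3 [ 0.5276 -0.1254  0.1909] yaw -122.06
36.904 5.28 gap 11.14 F [-0.8  1.4  6.3] M [ 0.27  0.39 -0.04] g 59.3 [ 0.5272 -0.125   0.1909] yaw -143.11
15.856000000000009 5.72 gap 10.96 F [-1.1 -0.3  5.1] M [ 0.15  0.37 -0.05] g 59.2 [ 0.5269 -0.1245  0.1909] yaw -164.15
-5.191999999999993 6.16 gap 11.08 F [-0.6 -0.6  5. ] M [ 0.13  0.33 -0.01] g 59.2 [ 0.5269 -0.1238  0.1909] yaw 174.8
-26.24 6.6 gap 10.8 F [-0.8 -0.1  5.1] M [ 0.05  0.33 -0.07] g 59.2 [ 0.527  -0.1233  0.1909] yaw 153.75
held 7.0 gap 10.63 F [-0.3  0.4  4.9] M [ 0.03  0.33 -0.01] g 59.2 [ 0.527  -0.1233  0.1909] yaw 153.76
```

View pics/turned.png

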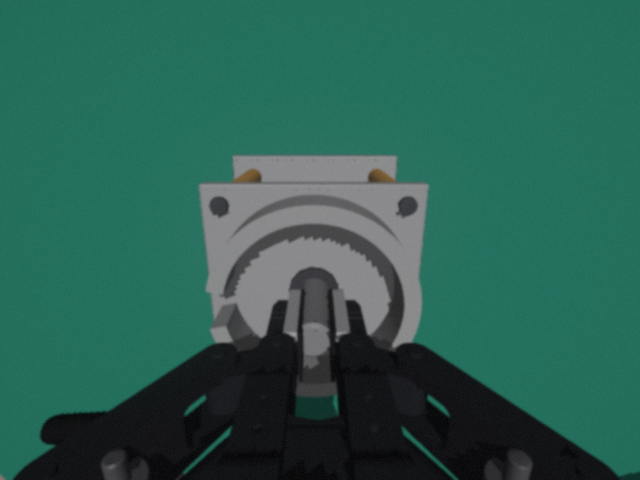

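The flat was felt (gap about 11 mm, not 16) and turned to the slot; the picture shows the plate square to the tool and the slot at left (225,310). Now I release, lift, check the flat from depth, and look at the hub.

```bash
python3 - <<'E'
from h import *
import pickle
manip.gripper_to(.034); p=manip.sense()["eef_pos"]
manip.movel([p[0],p[1],.26],speed=.15); st('up')
def ext(o):
    cT,im,d=o; P=cloud(cT,d).reshape(-1,3); s=P[(P[:,2]>.1435)&(P[:,2]<.155)]
    s=s[np.hypot(*(s[:,:2]-C).T)<.012]; a=np.radians(np.arange(-90,270,15)); D=np.c_[np.cos(a),np.sin(a)]
    print(len(s),s.mean(0),dict(zip(range(-90,270,15),(np.percentile((s[:,:2]-C)@D.T,98.5,axis=0)*1e3).round(1).tolist())))
ext(shot("wrist","after.png"))
manip.movep([.560,.307,.24],quat(np.radians(233))); st('hub')
o=shot("wrist","hub.png"); pickle.dump(o,open("hub.pkl","wb"))
cT,im,d=o; P=cloud(cT,d)
m=(np.hypot(P[...,0]-.56,P[...,1]-.307)<.04)&(P[...,2]>.033)&(P[...,2]<.037); q=P[m][:,:2]*1e3
print('top face',m.sum(),cv2.minEnclosingCircle(q.astype(np.float32)),q.mean(0))
dark=(im.max(2)<45)&(np.hypot(P[...,0]-.56,P[...,1]-.307)<.035)&(P[...,2]<.015)&(P[...,2]>.002)
print(dark.sum(),P[dark].mean(0) if dark.any() else None)
v,u=np.nonzero(m); cu,cv=int(u.mean()),int(v.mean()); print(cu,cv)
cv2.imwrite("pics/hubz.png",cv2.resize(im[cv-60:cv+75,cu-90:cu+90],(800,600),interpolation=2)[:,:,::-1])
E
```

```text
up 8.02 gap 33.53 F [ 0.   0.1 -0.7] M [-0.01  0.05 -0.  ] g 0.0 [ 0.5259 -0.1233  0.259 ] yaw 153.74
424 [ 0.52714184 -0.12404028  0.1450607 ] {-90: 7.0, -75: 6.7, -60: 6.0, -45: 5.1, -30: 4.3, -15: 4.7, 0: 5.7, 15: 6.5, 30: 7.2, 45: 7.5, 60: 7.6, 75: 7.6, 90: 7.4, 105: 7.4, 120: 7.5, 135: 7.3, 150: 7.0, 165: 7.0, 180: 6.9, 195: 6.7, 210: 6.9, 225: 6.9, 240: 7.1, 255: 7.1}
hub 9.66 gap 34.06 F [ 0.5 -0.5 -0.1] M [ 0.03 -0.04  0.02] g 0.0 [0.5604 0.3059 0.2402] yaw -127.11
top face 1033 ((560.5493774414062, 308.47454833984375), 19.795320510864258) [561.35163655 308.00533005]
0 None
313 227
```

View pics/hubz.png

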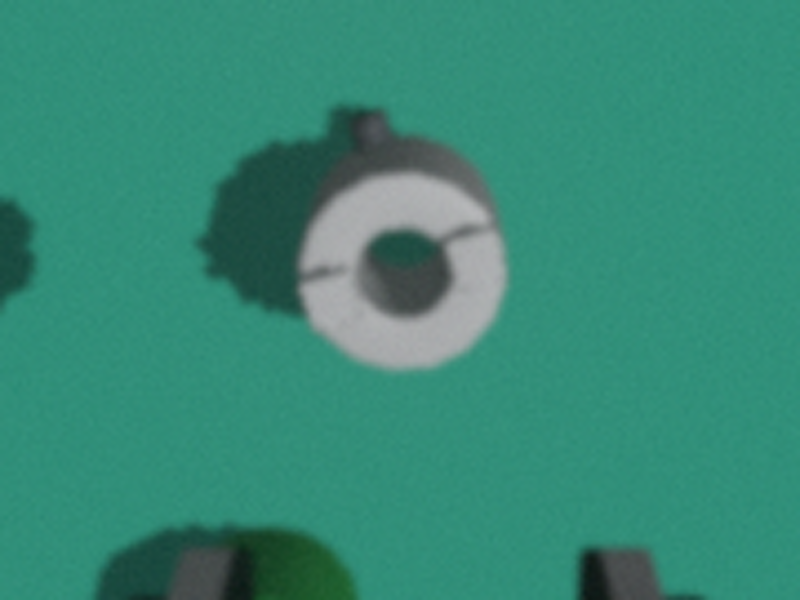

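The crop shows the dark set screw at (370,128), up-left from the hub centre (402,268), with the lug line perpendicular to it. I compute the angle and grip across it.

```bash
python3 - <<'E'
from h import *
import pickle
cT,im,d=pickle.load(open("hub.pkl","rb")); P=cloud(cT,d)
m=(np.hypot(P[...,0]-.56,P[...,1]-.307)<.04)&(P[...,2]>.0335)&(P[...,2]<.045)
cs=cv2.findContours(m.astype(np.uint8),cv2.RETR_EXTERNAL,cv2.CHAIN_APPROX_NONE)[0]; k=max(cs,key=cv2.contourArea)[:,0]
q=P[k[:,1],k[:,0]][:,:2]; A=np.c_[2*q,np.ones(len(q))]; s=np.linalg.lstsq(A,(q**2).sum(1),rcond=None)[0]; c=s[:2]; print('fit',c,np.sqrt(s[2]+c@c))
c=(c+np.array([.5605,.3085]))/2
px=lambda u,v:(223+u/4.444,167+v/4.444)
for z,uv in((.009,(370,128)),(.011,(370,120)),(.007,(370,118))):
    p=ray(cT,px(*uv),z)[0]; print(p,np.hypot(*(p[:2]-c)),np.degrees(np.arctan2(*(p[:2]-c)[::-1])))
l=ray(cT,[px(322,271),px(465,234)],.038)[:,:2]; e=l[1]-l[0]; print('lug line -> perp',np.degrees(np.arctan2(e[1],e[0]))+90, np.degrees(np.arctan2(e[1],e[0]))-90)
E
```

```text
fit [0.56056628 0.30843728] 0.019088411424683694
[0.58230054 0.30017293 0.009     ] 0.023294596225401264 -20.862193346389372
[0.5838704  0.29889193 0.011     ] 0.025225799222942116 -22.31135389280185
[0.58362931 0.29921752 0.007     ] 0.0248800401806082 -21.828463860098665
lug line -> perp -22.06450930221243 -202.06450930221243
```

```bash
python3 - <<'E'
from h import *
import pickle
q=quat(np.radians(248)); c=[.5605,.3085]
manip.gripper_to(.062)
manip.movep([*c,.14],q); print(manip.movel([*c,.078],speed=.12,f_stop=10)); st('down')
manip.gripper_to(.02); st('grip')
manip.movel([*c,.12],speed=.1); st('lift')
a=SLOT-90; manip.movep([.45,.15,.29],quat(np.radians(248)))
manip.movep([*C,.275],quat(np.radians(a))); manip.wait(.3); st('over')
o=shot("wrist","held.png"); pickle.dump(o,open("held.pkl","wb"))
print(*[ (n, np.round(pose(n)[1][:3,3],3)) for n in("top","scene")])
sc=shot("scene","sc1.png")[1]
cv2.imwrite("pics/held2.png",np.hstack([cv2.resize(o[1],(400,300)),cv2.resize(sc[160:310,180:380],(400,300),interpolation=2)])[:,:,::-1])
E
```

```text
False
down 11.24 gap 61.94 F [-0.5  0.2  0.1] M [-0.02 -0.01 -0.01] g 0.0 [0.5613 0.309  0.0795] yaw -112.0
grip 11.57 gap 38.33 F [ 0.  -0.   5.9] M [-0.01  0.4   0.04] g 60.9 [0.5613 0.309  0.0797] yaw -111.98
lift 12.14 gap 38.1 F [-0.7 -0.6 -2.3] M [ 0.   -0.    0.01] g 60.2 [0.5601 0.3083 0.1194] yaw -112.02
over 14.55 gap 37.9 F [-0.3  0.3 -1.7] M [-0.04  0.02 -0.02] g 60.3 [ 0.5281 -0.1236  0.2752] yaw -116.16
('top', array([0.335, 0.014, 1.515])) ('scene', array([ 1.552, -0.447,  0.868]))
```

View pics/held2.png

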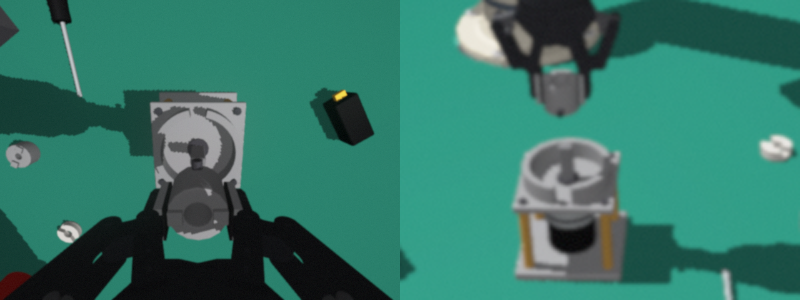

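The hub is held with the screw towards the slot. In the wrist image (640 px scale) the hub top is at about (317,340) and the shaft at about (316,242). I compare both centres in this one image.

```bash
python3 - <<'E'
from h import *
import pickle
S=[manip.sense() for _ in range(8)]; print(np.array([s["eef_pos"] for s in S]).round(4).tolist()[:4])
cT,im,d=pickle.load(open("held.pkl","rb")); P=cloud(cT,d)
def fit(m,r=None):
    cs=cv2.findContours(m.astype(np.uint8),cv2.RETR_EXTERNAL,cv2.CHAIN_APPROX_NONE)[0]; k=max(cs,key=cv2.contourArea)[:,0]
    q=P[k[:,1],k[:,0]][:,:2]; A=np.c_[2*q,np.ones(len(q))]; s=np.linalg.lstsq(A,(q**2).sum(1),rcond=None)[0]
    return s[:2],np.sqrt(s[2]+s[:2]@s[:2]),k.min(0),k.max(0),P[m].mean(0)
R_=np.hypot(P[...,0]-C[0],P[...,1]-C[1])
sat=im.astype(int).max(2)-im.min(2)<40
bright=im.max(2)>60
zz=P[...,2]; print(np.histogram(zz[(R_<.02)&bright],bins=np.arange(.2,.25,.004)))
print('hub top',fit((R_<.03)&(zz>.226)&(zz<.243)&bright))
m=(R_<.015)&(zz>.1425)&(zz<.155); print('shaft',fit(m),m.sum())
E
```

```text
[[0.528, -0.124, 0.2751], [0.528, -0.124, 0.2751], [0.528, -0.124, 0.2751], [0.528, -0.124, 0.2751]]
(array([ 141,  179,  188,  180,  200,  198,  234, 4142, 1211,   10,    0,
          0]), array([0.2  , 0.204, 0.208, 0.212, 0.216, 0.22 , 0.224, 0.228, 0.232,
       0.236, 0.24 , 0.244, 0.248]))
hub top (array([ 0.52804068, -0.12321521]), np.float64(0.01949226235215693), array([261, 294], dtype=int32), array([365, 385], dtype=int32), array([ 0.53074976, -0.12511795,  0.23180573]))
shaft (array([ 0.52726435, -0.1236759 ]), np.float64(0.006922171567389436), array([305, 252], dtype=int32), array([329, 265], dtype=int32), array([ 0.52896083, -0.12675252,  0.1444892 ])) 116
```

```bash
python3 -c "
import cv2
a=cv2.imread('pics/held.png'); cv2.imwrite('pics/hz.png',cv2.resize(a[210:410,210:430],(660,600),interpolation=2))"
```

```text
(no output)
```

View pics/hz.png

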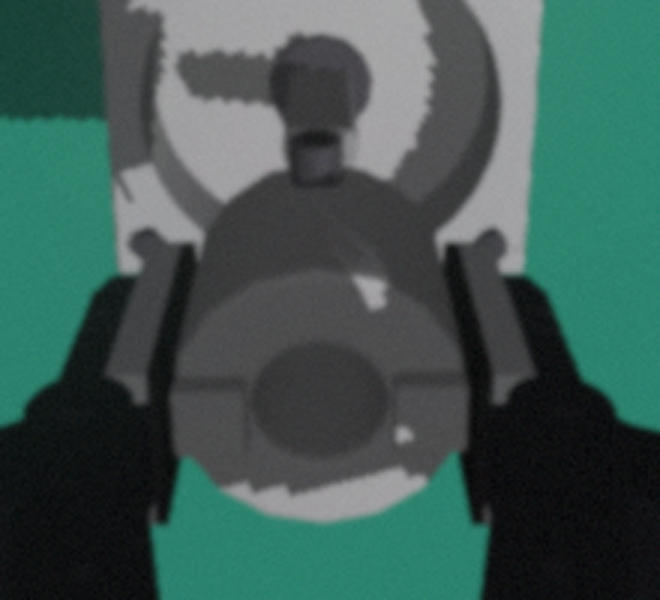

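```bash
python3 - <<'E'
from h import *
p=[.5288,-.1246]
manip.movel([*p,.232],speed=.08); st('pre')
for z in(.222,.215,.205):
    r=manip.movel([*p,z],speed=.025,f_stop=10); st((z,r))
    if r: break
E
```

```text
pre 15.34 gap 38.06 F [ 0.   0.2 -1.6] M [-0.01  0.01  0.01] g 60.2 [ 0.529  -0.1247  0.2324] yaw -116.24
(0.222, False) 15.89 gap 38.16 F [-0.  -0.1 -0.8] M [-0.04  0.02  0.03] g 60.2 [ 0.5288 -0.1246  0.222 ] yaw -116.24
(0.215, False) 16.32 gap 38.05 F [ 1.   0.2 -1.8] M [-0.04 -0.03 -0.01] g 60.2 [ 0.5287 -0.1246  0.2148] yaw -116.24
(0.205, False) 16.88 gap 38.34 F [-0.2 -0.5 -1. ] M [-0.01 -0.04  0.04] g 60.2 [ 0.5288 -0.1246  0.2049] yaw -116.24
```

```bash
python3 - <<'E'
from h import *
p=[.5288,-.1246]
r=manip.movel([*p,.189],speed=.025,f_stop=10); manip.wait(.5); st(r)
cT,im,d=shot("wrist","fin.png"); P=cloud(cT,d); zz=P[...,2]; Rr=np.hypot(P[...,0]-.5285,P[...,1]+.124)
for lo,hi in((0,.006),(.01,.012),(.012,.02)):
    s=zz[(Rr>=lo)&(Rr<hi)]; s=s[(s>.13)&(s<.16)]; print(lo,hi,len(s),np.percentile(s,[10,50,90]).round(4))
sc=shot("scene","sc2.png")[1]
cv2.imwrite("pics/fin2.png",np.hstack([cv2.resize(im[240:420,200:440],(400,300),interpolation=2),cv2.resize(sc[210:300,210:330],(400,300),interpolation=2)])[:,:,::-1])
E
```

```text
False 18.17 gap 38.2 F [-0.1  0.1 -0.7] M [ 0.03 -0.   -0.03] g 60.2 [ 0.5288 -0.1246  0.189 ] yaw -116.24
0 0.006 803 [0.1399 0.145  0.1459]
0.01 0.012 786 [0.144  0.1449 0.1488]
0.012 0.02 5101 [0.1399 0.1447 0.1489]
```

View pics/fin2.png

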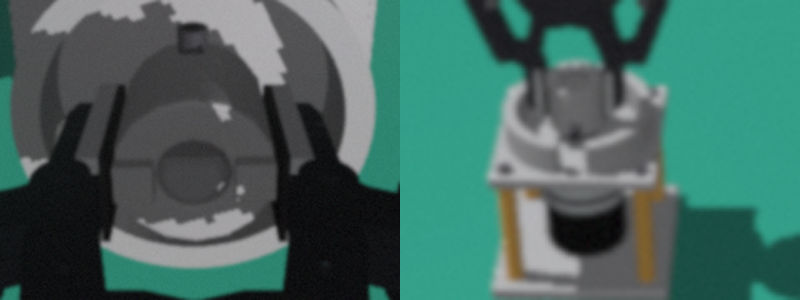

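The shaft end fills the bore level with the face (depth 0.145 for both), the screw faces the slot, and there is no contact force. Handing in.

```bash
python3 -c "
from workcell import manip
print(manip.finish_job(), manip.sense()['t'])"
```

```text
the job is handed in; nothing more can be done
the job is handed in; nothing more can be done
```

The job is handed in: the shaft's flat faces the slot and the gripped hub sits over the shaft without force, its screw toward the slot and its top face within about 0.5 mm of the shaft's end; the verdict was not shown.

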